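# Set out the kit for the next bond test

## Task

Set out the next bond test: stand the mortar cube in the middle of the steel plate and set the clean pull head on top of the cube, centred, stud up; stand the brass weight on the bench straight out from the middle of the plate's right-hand edge, leaving a gap of about 25 mm; and stand the mixing cup upright on the plywood board, midway between the two resin tubs that stand on it. Leave the tubs and the two torn pull heads where they are.

Things in the scene. Friction and masses are not known exactly. Their poses are not given: they have to be found in the camera images.
- cube_center (a point): grey mortar cube, 40 x 40 x 40 mm, 0.15 kg, loose; the point is its centre, 20 mm above its underside, axes square to its faces, z up. It belongs in the middle of the steel plate
- head_center (a point): clean pull head of bright steel: a 50 x 50 mm plate 10 mm thick with an upright round threaded stud of 20 mm diameter in its middle, 42 mm high in all, 0.23 kg, loose; the stud can be gripped from 16 to 42 mm above the underside. The point lies on the stud's axis 21 mm above the underside; z up along the stud, x and y square to the plate. It belongs on top of the mortar cube
- weight_center (a point): brass weight, upright cylinder of 38 mm diameter and 42 mm height with a small knob on top (16 mm diameter), 57 mm high in all, 0.5 kg, loose; the point lies on its axis 28 mm above its underside. Grip the body. It belongs to the right of the steel plate
- cup_center (a point): empty white mixing cup, open at the top, 64 mm high, 60 mm diameter at the rim tapering to about 41 mm at the foot, 30 g, loose; the point lies on its axis 32 mm above its underside. It can be gripped across the outside, under the rim. It belongs on the plywood board midway between the tubs
- plate: square steel plate, 90 x 90 x 6 mm, fixed flat on the bench; origin in the middle of its underside (z = 0, its top at 6 mm). x points away from the robot, y to the left, turned by up to 15 degrees with the plate; the right-hand edge is the one at y = -45 mm
- board: plywood board, 80 mm deep, 280 mm wide, 8 mm thick, fixed flat on the bench, with a resin tub standing near each end; origin in the middle of its underside (top at 8 mm), which is also midway between the tubs. y runs along its length to the left, x away from the robot
- tub_wide_center (a point): the wider closed resin tub, 68 mm diameter, 70 mm high, stands on the board 100 mm from the board's middle, loose, must not be moved; the point lies on its axis 35 mm above its underside
- tub_narrow_center (a point): the narrower closed resin tub, 58 mm diameter, 60 mm high, stands on the board 100 mm from the board's middle at the other side, loose, must not be moved; the point lies on its axis 30 mm above its underside
- torn_1_center (a point): tested pull head with a torn, stony face, lying on its side among the other things, 57 x 50 x 50 mm, loose, must not be moved; the point is near its middle, 25 mm up
- torn_2_center (a point): a second tested pull head with a torn, stony face, lying on its side, 57 x 50 x 50 mm, loose, must not be moved; the point is near its middle, 25 mm up
Things that resemble listed ones, but are neither listed nor needed, are in the scene too. Several things have the shape of the plate; the one meant has the colours described above.

How it is judged:
At the end, for the whole second after the job is handed in: Upright and at rest: cube on the plate within 12 mm of its middle; clean head stud up on the cube, centred within 10 mm; weight on the bench right of the plate, 75-105 mm from its middle, within 15 mm of its mid-line; cup on the board within 15 mm of midway between the tubs (along each side) (x of cube_center in the frame of plate between -0.012 and 0.012 m and y of cube_center in the frame of plate between -0.012 and 0.012 m and z of cube_center in the frame of plate between 0.022 and 0.03 m and horizontal distance between head_center and cube_center below 0.01 m and z of head_center in the frame of plate between 0.063 and 0.071 m and x of weight_center in the frame of plate between -0.015 and 0.015 m and y of weight_center in the frame of plate between -0.105 and -0.075 m and height (world z) of weight_center between 0.024 and 0.033 m and x of cup_center in the frame of board between -0.015 and 0.015 m and y of cup_center in the frame of board between -0.015 and 0.015 m and z of cup_center in the frame of board between 0.036 and 0.044 m and angle between each of cube_center, head_center, weight_center, cup_center's own z axis and vertical below 0.12 rad and linear speed of each of cube, head, weight, cup below 0.02 m/s and angular speed of each of cube, head, weight, cup below 0.15 rad/s); the robot touches nothing.
It fails at once if the wider tub is moved by more than 12 mm or tipped over (distance of tub_wide_center from where it was at the start of the episode above 0.012 m).
It fails at once if the narrower tub is moved by more than 12 mm or tipped over (distance of tub_narrow_center from where it was at the start of the episode above 0.012 m).
It fails at once if the first torn pull head is moved by more than 12 mm or tipped over (distance of torn_1_center from where it was at the start of the episode above 0.012 m).
It fails at once if the second torn pull head is moved by more than 12 mm or tipped over (distance of torn_2_center from where it was at the start of the episode above 0.012 m).
It also fails if it takes over 128 s, if anything falls off the work surface, if the arm or the gripper's body presses on something with over 40 N, if the wrist force passes 120 N, or if a joint passes its speed limit or range.

## Robot

A 6-joint arm with a two-finger parallel gripper is mounted at the origin on a cart in front of the work surface, level with it; the furniture and walls round the work are solid. World frame = base frame: x ahead of the robot, y to its left, z up, the work surface at z = 0. Lengths are in m, angles in rad, forces in N, time in s.
With the tool pointing down it reaches from about 0.375 to 0.9 m from the base axis. Payload 3.1 kg.
Tool frame: the origin (TCP) lies at the very end of the fingers, on their centre line; the grasp point (between the pads) lies 19 mm behind it (manip.tcp_to_grasp is the distance from the TCP to the grasp point, in m); z points along the fingers, y is the line along which they close (so a half turn about z gives the same grasp; the last joint's range is limited). The gripper opens to 85 mm and grips with 20 to 120 N. Pads are 22 mm wide; open, the fingers measure 114 mm over their backs; the gripper's body (76 mm by 85 mm) begins 54 mm behind the grasp point. The pads swing forward as they close: fully open they stand 13 mm farther back than shut.
Start: joints at [-1.44, 0.527, 1.433, -0, 1.181, -0.178], TCP at [0.191, -0.595, 0.231] pointing down, gripper open.
Joint ranges: [-3.08, 3.08], [-0.75, 2.2], [0.22, 2.44], [-1.43, 4.57], [0, 2.65], [-2.85, 2.85]. Speed limits (rad/s): [2.79, 2.79, 3.14, 3.14, 3.14, 3.14].

## Interface

Orientations are given as a unit quaternion [x, y, z, w].
In Python, from station import manip gives the robot as it stands. The module is installed in compiled form; this text tells all that it offers.
- The arm moves only by the tool step_arm, never from a script. Its argument "commands" is one flat list of numbers, 6 for each row, row after row: the shift along the tool's x, y, z in m, then the turn, a rotation vector about the tool's x, y, z in degrees. A call has exactly 10 rows; each row is the pose to reach, as a shift and turn from the pose commanded when the call began, along the tool's axes at that moment; what a row does not reach only later rows make up. A row lasts 1/10 s, in which the tool goes at most 50 mm and 8.59 degrees, less where a joint would pass 70% of its speed; a pose out of reach is approached as far as the arm can. A call with a gripper value outside its range is refused whole. "jaw" is the opening in per cent of the stroke, from 0 (shut) to 100 (fully open), set as the call begins (left out, the last holds). The fingers move at their own pace and stop on an object; "grip_force" is the grip in N (left out, the last holds). Time passes only in rows, so rows that repeat a pose let the fingers close, or fill a call up. It gives the time, the measured TCP pose, the force, the opening and the grip force at its end, in the units of the state.
- manip.sense(): the state, without advancing time (a new reading comes with each control period).
- manip.snapshot(name): name is "scene" or "top" or "wrist"; returns a dict with "pixels" (480x640x3 uint8, blue, green, red), "fx", "fy", "cx", "cy" (pixels), "R" (3x3) and "t" (3): a world point X has camera coordinates R X + t; the wrist camera has in their place "mount" (4x4, takes a point from camera to tool coordinates, whose origin is the TCP and whose axes are the flange's). Camera axes: x right, y down, z forward; pixel columns grow to the right and rows downward; lengths in m; the calibration is good to about 2 mm. A picture is of the moment at which its call begins: read the wrist's pose just before it. There is no depth.
- manip.sign_off(): hands the job in; it is judged then, once.
The state is a dict: "t": time; "q": joint angles; "qd": joint speeds; "tau": joint torques, N m; "tcp_pos": TCP position; "tool_rot": TCP orientation; "force": force on the tool from outside, world axes, zero at the start; "ft_torque": the same for the moment, N m; "finger_gap": opening from 0.0 (shut) to 1.0 (fully open); "gripper_force": force on a finger pad.
Only numpy, scipy, OpenCV 4.12 (cv2) and the standard library are available. Lean on these libraries where they do the work, as an engineer would, in place of code of your own. Each camera call takes 0.05 s, during which the arm holds its last target. There are 200 camera calls.

## Working session

There is one attempt and no reset: what is moved stays moved. The work goes in short steps, Python scripts to look and compute and a tool call to move; the robot and the scene stay as the last step left them, time stands still between calls to the robot, and variables do not carry over. Pictures are saved under pics/ and viewed, at most 14 in all, crops included, and the job is handed in when it is done.

Besides the shell and the picture viewer there is one more tool, called as name(argument=value, ...), one argument or row to a line, values as JSON. step_arm: Moves the arm, as the interface text tells. Its arguments: {"type":"object","properties":{"commands":{"type":"array","items":{"type":"number"}},"jaw":{"type":"number"},"grip_force":{"type":"number"}},"required":["commands"]}

```bash
mkdir -p pics; python3 - <<'E'
from station import manip
import cv2,numpy as np
s=manip.sense();print({k:np.round(v,3) for k,v in s.items()})
for n in("scene","top"):
    d=manip.snapshot(n);cv2.imwrite(f"pics/{n}0.png",d["pixels"]);print(n,d["fx"],d["fy"],d["cx"],d["cy"],np.round(d["R"],3).tolist(),np.round(d["t"],3))
d=manip.snapshot("wrist");print(d["fx"],d["mount"])
E
```

```text
{'t': np.float64(0.0), 'q': array([-1.439,  0.528,  1.434,  0.   ,  1.181, -0.179]), 'qd': array([-0.001, -0.   , -0.   , -0.001,  0.   ,  0.001]), 'tau': array([ 1.0000e-03, -4.4235e+01, -1.7803e+01, -0.0000e+00,  8.0000e-03,
       -0.0000e+00]), 'tcp_pos': array([ 0.19 , -0.595,  0.23 ]), 'tool_rot': array([ 0.988,  0.154,  0.   , -0.001]), 'force': array([ 1.  , -0.95,  0.17]), 'ft_torque': array([-0.066, -0.047,  0.001]), 'gripper_force': np.float64(0.0), 'finger_gap': np.float64(1.002)}
scene 603.0371810852816 603.0371810852816 327.2648758210683 224.5552706378365 [[0.522, -0.853, -0.009], [-0.646, -0.388, -0.657], [0.557, 0.349, -0.754]] [-0.232  0.366  1.285]
top 515.904304934781 515.904304934781 319.40143093336064 242.92122245403274 [[0.014, -1.0, 0.006], [-0.992, -0.014, -0.127], [0.127, -0.004, -0.992]] [1.000e-03 4.890e-01 1.736e+00]
414.06660409866925 [[ 6.33629723e-04 -9.59954119e-01 -2.80156541e-01  7.19512886e-02]
 [ 9.99999618e-01  7.77058314e-04 -4.00886049e-04 -7.59680643e-04]
 [ 6.02530183e-04 -2.80156180e-01  9.59954245e-01 -1.43847851e-01]
 [ 0.00000000e+00  0.00000000e+00  0.00000000e+00  1.00000000e+00]]
```

View pics/top0.png

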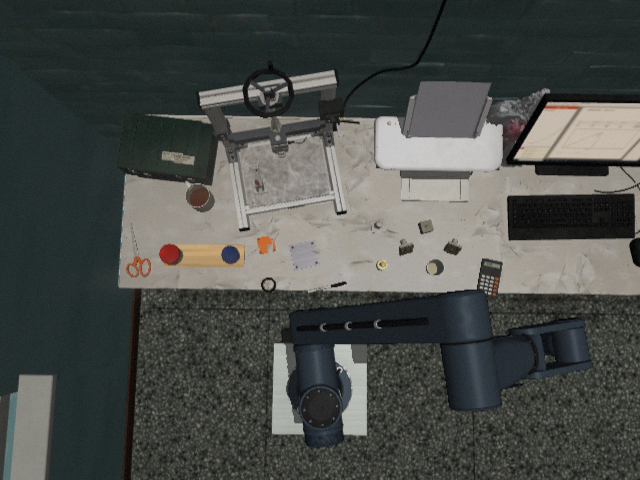

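View pics/scene0.png

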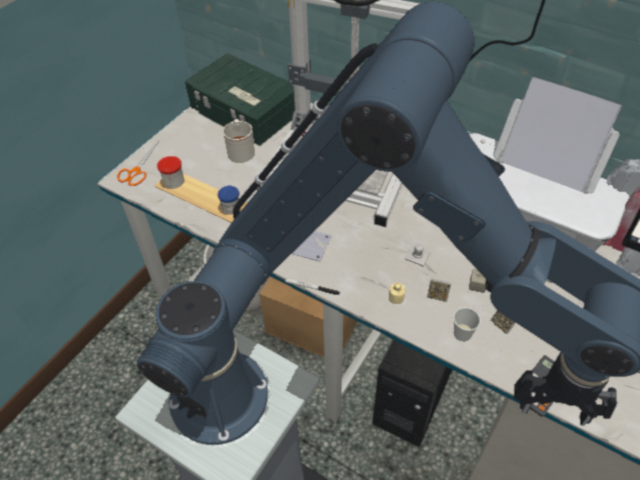

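The top view shows the plate (303,255), board (212,255) with red/blue-lid tubs, clean head (377,227), brass weight (382,265), cup (434,267), probable cube (425,227) and torn heads (406,247) and (453,246). I'll zoom in to check this.

```bash
python3 - <<'E'
import cv2,numpy as np
i=cv2.imread("pics/top0.png")
a=cv2.resize(i[205:295,355:475],None,fx=6,fy=6,interpolation=cv2.INTER_CUBIC)[:270*2]
b=cv2.resize(i[225:295,150:330],None,fx=4.4,fy=4.4,interpolation=cv2.INTER_CUBIC)
cv2.imwrite("pics/c1.png",a);cv2.imwrite("pics/c2.png",b)
d=None
def ray(u,v,z):
    from station import manip
    global d
    if d is None: d=manip.snapshot("top")
    R=np.array(d["R"]);t=np.array(d["t"]);C=-R.T@t
    r=R.T@np.array([(u-d["cx"])/d["fx"],(v-d["cy"])/d["fy"],1]);return C+r*(z-C[2])/r[2]
for n,u,v,z in [("plate",303,255,.006),("board",213,254,.008),("head",377,227,.04),("weight",382,265,.05),("cup",434,267,.064),("cube",425,226,.04),("t1",406,247,.04),("t2",453,246,.04),("wide",170,254,.078),("narrow",230,254,.068)]:
    print(n,ray(u,v,z).round(3))
E
```

```text
plate [0.45  0.064 0.006]
board [0.448 0.375 0.008]
head [ 0.546 -0.189  0.04 ]
weight [ 0.415 -0.205  0.05 ]
cup [ 0.41  -0.377  0.064]
cube [ 0.552 -0.354  0.04 ]
t1 [ 0.478 -0.288  0.04 ]
t2 [ 0.484 -0.448  0.04 ]
wide [0.439 0.503 0.078]
narrow [0.443 0.306 0.068]
```

View pics/c1.png

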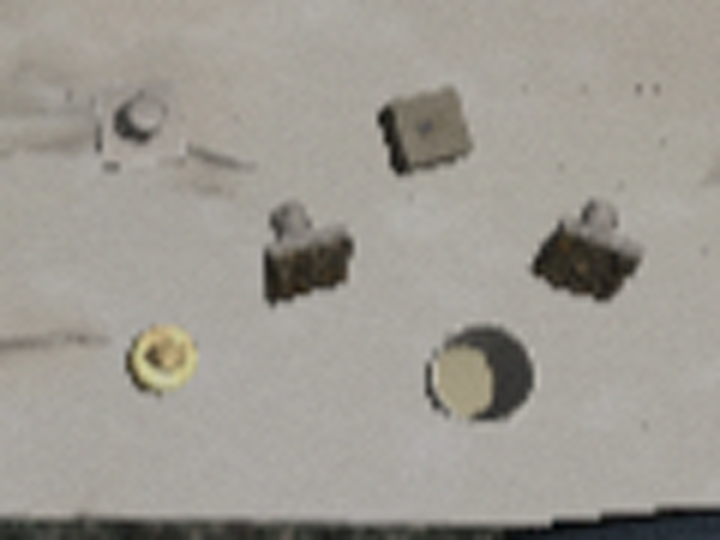

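View pics/c2.png

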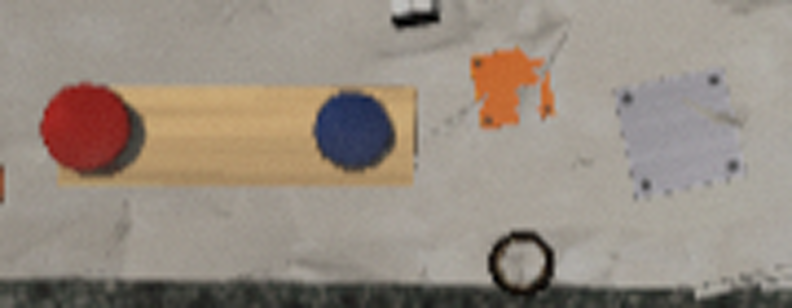

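c1 confirms the clean head (145,110), cube (432,128), torn heads, brass weight (163,358) and cup rim (482,373). c2 shows the steel plate with corners near (613,90), (728,70), (745,178) and (637,197), and the board with its tubs.

```bash
cat > h.py <<'E'
from station import manip
import cv2,numpy as np
from scipy.spatial.transform import Rotation as Ro
def cam(n):
    """snapshot with camera centre C and camera->world rotation W"""
    s=manip.sense(); d=manip.snapshot(n)
    if n=="wrist":
        M=np.array(d["mount"]);T=Ro.from_quat(s["tool_rot"]).as_matrix()
        d["W"]=T@M[:3,:3];d["C"]=s["tcp_pos"]+T@M[:3,3]
    else:
        d["W"]=np.array(d["R"]).T;d["C"]=-d["W"]@np.array(d["t"])
    return d
def ray(d,u,v,z):
    r=d["W"]@np.array([(u-d["cx"])/d["fx"],(v-d["cy"])/d["fy"],1]);return (d["C"]+r*(z-d["C"][2])/r[2])
def proj(d,X):
    c=d["W"].T@(np.array(X)-d["C"]);return np.array([d["fx"]*c[0]/c[2]+d["cx"],d["fy"]*c[1]/c[2]+d["cy"]])
def go(x,y,z,yaw):
    """print tool-axes shift and rotvec(deg) to reach TCP xyz with tool x at world angle yaw (deg), tool down"""
    s=manip.sense();T=Ro.from_quat(s["tool_rot"])
    a=np.radians(yaw);G=Ro.from_matrix([[np.cos(a),np.sin(a),0],[np.sin(a),-np.cos(a),0],[0,0,-1]])
    print("shift",T.inv().apply(np.array([x,y,z])-s["tcp_pos"]).round(4),"turn",(T.inv()*G).as_rotvec(True).round(2),"t",round(float(s["t"]),2))
E
python3 - <<'E'
from h import *
d=cam("top")
f=lambda x,y,s,ox,oy,z:ray(d,ox+(x+.5)/s-.5,oy+(y+.5)/s-.5,z)
A=lambda x,y,z:f(x,y,6,355,205,z)
B=lambda x,y,z:f(x,y,4.4,150,225,z)
P=np.array([B(*p,.006) for p in[(613,90),(728,70),(745,178),(637,197)]]);print("plate",P.mean(0).round(3),[round(float(np.linalg.norm(P[i]-P[i-1])),3) for i in range(4)],P.round(3).tolist())
e=(P[0]-P[1])+(P[3]-P[2]);print("plate yaw",np.degrees(np.arctan2(-e[0],e[1])))
K=np.array([A(*p,.04) for p in[(395,100),(455,87),(472,150),(408,170)]]);print("cube",K.mean(0).round(3),K.round(3).tolist())
print("head",A(145,110,.042),"wt",A(163,358,.042),"cup",A(482,373,.064))
print("board",B(415,88,.008),B(413,185,.008),B(58,185,.008),"tubs",B(86,127,.078),B(355,130,.068))
go(.50,-.36,.20,12)
E
```

```text
plate [0.45  0.059 0.006] [0.087, 0.092, 0.087, 0.086] [[0.483, 0.113, 0.006], [0.501, 0.023, 0.006], [0.415, 0.008, 0.006], [0.399, 0.092, 0.006]]
plate yaw 10.805303429430936
cube [ 0.553 -0.359  0.04 ] [[0.568, -0.338, 0.04], [0.576, -0.372, 0.04], [0.54, -0.382, 0.04], [0.528, -0.345, 0.04]]
head [ 0.55996119 -0.19471544  0.042     ] wt [ 0.4181554  -0.20478321  0.042     ] cup [ 0.41038717 -0.38004318  0.064     ]
board [0.48256033 0.26893447 0.008     ] [0.40596568 0.2680229  0.008     ] [0.40199175 0.54569635 0.008     ] tubs [0.4407423  0.50597769 0.078     ] [0.44243047 0.30483153 0.068     ]
shift [ 0.3663 -0.1293  0.031 ] turn [-0.06 -0.01  5.75] t 0.25
```

step_arm(
  commands=[0.03,-0.01,0,0,0,1,0.08,-0.03,0.01,0,0,2,0.13,-0.045,0.01,0,0,3,0.18,-0.06,0.02,0,0,4,0.23,-0.08,0.02,0,0,5,0.28,-0.1,0.03,0,0,5.75,0.32,-0.115,0.03,0,0,5.75,0.35,-0.125,0.03,0,0,5.75,0.366,-0.129,0.031,0,0,5.75,0.366,-0.129,0.031,0,0,5.75],
  jaw=100,
  grip_force=40,
)

```text
t: 1.25
tcp_pos: [0.5015, -0.3593, 0.2001]
tool_rot: [0.994, 0.106, 0.0, 0.0]
force: [-0.6, -0.6, 0.0]
finger_gap: 1.002
gripper_force: 0.0
```

```bash
python3 - <<'E'
from h import *
d=cam("wrist");cv2.imwrite("pics/w1.png",d["pixels"]);s=manip.sense();print(s["tcp_pos"],s["tool_rot"])
for X in [(.568,-.338,.04),(.576,-.372,.04),(.54,-.382,.04),(.528,-.345,.04)]:print(proj(d,X))
np.savez("w1.npz",C=d["C"],W=d["W"],k=[d["fx"],d["fy"],d["cx"],d["cy"]])
E
```

```text
[ 0.50005001 -0.3604947   0.20009052] [ 9.94407824e-01  1.05607215e-01 -4.12513452e-04  1.56895389e-04]
[306.82294   122.7020469]
[356.30107356 121.82386667]
[357.7803128  174.89396718]
[304.86937942 180.18442751]
```

View pics/w1.png

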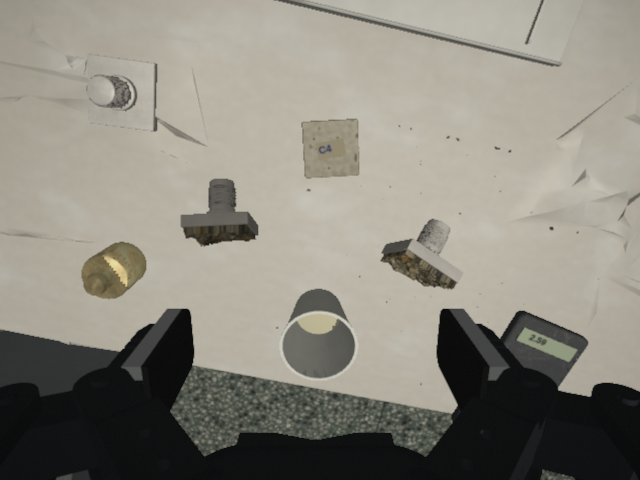

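The wrist view shows the cube's top corners at (303,122), (357,119), (359,175) and (306,178). The head's stud top is at (102,90), its base spans (88,54)–(155,130), and the cup rim is centred at (319,346).

```bash
python3 - <<'E'
from h import *
n=np.load("w1.npz");d=dict(C=n["C"],W=n["W"],fx=n["k"][0],fy=n["k"][1],cx=n["k"][2],cy=n["k"][3])
K=np.array([ray(d,*p,.04) for p in[(303,122),(357,119),(359,175),(306,178)]]);print("cube",K.mean(0),[np.linalg.norm(K[i]-K[i-1]).round(4) for i in range(4)])
e=(K[0]-K[1])+(K[3]-K[2]);print("yaw",np.degrees(np.arctan2(-e[0],e[1])))
H=np.array([ray(d,*p,.01) for p in[(88,54),(157,62),(156,131)]]);print("head base",(H[0]+H[2])/2,np.linalg.norm(H[0]-H[1]),np.linalg.norm(H[2]-H[1]),"stud",ray(d,102,90,.042))
e=H[0]-H[1];print("yaw",np.degrees(np.arctan2(-e[0],e[1])))
print("cup",ray(d,319,346,.064))
c=K.mean(0);go(c[0],c[1],.10,14)
E
```

```text
cube [ 0.55392785 -0.35891422  0.04      ] [np.float64(0.0395), np.float64(0.0381), np.float64(0.0394), np.float64(0.0388)]
yaw 15.409385010720124
head base [ 0.55886567 -0.19612212  0.01      ] 0.05097719034449665 0.05020075802548636 stud [ 0.55928273 -0.19603626  0.042     ]
yaw 6.064468436602242
cup [ 0.41028573 -0.38132013  0.064     ]
shift [0.0531 0.0097 0.1   ] turn [ 0.01  0.05 -1.88] t 1.3
```

step_arm(
  commands=[0.02,0.004,0.02,0,0,-1,0.045,0.008,0.05,0,0,-3.3,0.053,0.0097,0.09,0,0,-3.3,0.053,0.0097,0.12,0,0,-3.3,0.053,0.0097,0.145,0,0,-3.3,0.053,0.0097,0.165,0,0,-3.3,0.053,0.0097,0.18,0,0,-3.3,0.053,0.0097,0.19,0,0,-3.3,0.053,0.0097,0.192,0,0,-3.3,0.053,0.0097,0.192,0,0,-3.3],
)

```text
t: 2.3
tcp_pos: [0.5536, -0.3599, 0.0087]
tool_rot: [0.991, 0.133, 0.0, 0.0]
force: [-0.2, 1.0, -0.5]
finger_gap: 1.004
gripper_force: 0.0
```

step_arm(
  commands=[0,0,0,0,0,0,0,0,0,0,0,0,0,0,0,0,0,0,0,0,0,0,0,0,0,0,0,0,0,0,0,0,0,0,0,0,0,0,0,0,0,0,0,0,0,0,0,0,0,0,0,0,0,0,0,0,0,0,0,0],
  jaw=0,
)

```text
t: 3.3
tcp_pos: [0.5542, -0.3596, 0.0092]
tool_rot: [0.991, 0.133, 0.001, 0.001]
force: [0.9, 0.9, 5.8]
finger_gap: 0.461
gripper_force: 42.4
```

step_arm(
  commands=[0,0,-0.01,0,0,0,0,0,-0.03,0,0,0,0,0,-0.05,0,0,0,0,0,-0.07,0,0,0,0,0,-0.09,0,0,0,0,0,-0.11,0,0,0,0,0,-0.13,0,0,0,0,0,-0.14,0,0,0,0,0,-0.14,0,0,0,0,0,-0.14,0,0,0],
)

```text
t: 4.3
tcp_pos: [0.5531, -0.3587, 0.1475]
tool_rot: [0.991, 0.133, -0.001, -0.001]
force: [-0.4, 0.4, -1.8]
finger_gap: 0.46
gripper_force: 41.6
```

```bash
python3 - <<'E'
from h import *
go(.41,.06,.148,11)
E
```

```text
shift [-2.750e-02 -4.417e-01  2.000e-04] turn [-0.08  0.05  4.3 ] t 4.3
```

step_arm(
  commands=[-0.002,-0.02,0,0,0,0,-0.004,-0.06,0,0,0,1,-0.007,-0.105,0,0,0,1,-0.01,-0.15,0,0,0,2,-0.012,-0.195,0,0,0,2,-0.015,-0.24,0,0,0,3,-0.018,-0.285,0,0,0,3,-0.02,-0.33,0,0,0,4,-0.023,-0.37,0,0,0,4.3,-0.025,-0.395,0,0,0,4.3],
)

```text
t: 5.3
tcp_pos: [0.4222, 0.0178, 0.1473]
tool_rot: [0.995, 0.097, -0.002, -0.001]
force: [-0.1, -0.7, -1.8]
finger_gap: 0.458
gripper_force: 41.6
```

step_arm(
  commands=[-0.001,-0.02,0,0,0,0,-0.002,-0.035,0,0,0,0,-0.002,-0.047,0,0,0,0,-0.002,-0.047,0,0,0,0,-0.002,-0.047,0,0,0,0,-0.002,-0.047,0,0,0,0,-0.002,-0.047,0,0,0,0,-0.002,-0.047,0,0,0,0,-0.002,-0.047,0,0,0,0,-0.002,-0.047,0,0,0,0],
)

```text
t: 6.3
tcp_pos: [0.4145, 0.0607, 0.1483]
tool_rot: [0.995, 0.096, 0.0, 0.0]
force: [0.4, 0.3, -2.4]
finger_gap: 0.458
gripper_force: 41.5
```

```bash
python3 - <<'E'
from h import *
d=cam("wrist");cv2.imwrite("pics/w2.png",d["pixels"]);s=manip.sense();print(s["tcp_pos"],s["tool_rot"])
for X in [[0.483, 0.113, 0.006], [0.501, 0.023, 0.006], [0.415, 0.008, 0.006], [0.399, 0.092, 0.006]]:print(proj(d,X))
np.savez("w2.npz",C=d["C"],W=d["W"],k=[d["fx"],d["fy"],d["cx"],d["cy"]])
E
```

```text
[0.41443392 0.06075268 0.14833252] [9.95411137e-01 9.56904764e-02 2.20979296e-05 1.46562830e-05]
[258.43515434 110.73303447]
[397.57372342 109.97305409]
[388.40878203 237.28050004]
[269.39175056 236.80731298]
```

View pics/w2.png

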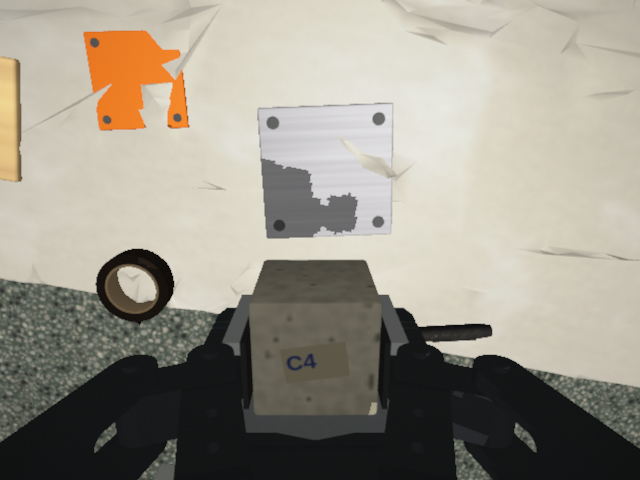

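The view shows the plate corners at (258,108), (393,103), (391,233) and (267,238). The held cube's top front edge is at row 300, columns 253–379.

```bash
python3 - <<'E'
from h import *
n=np.load("w2.npz");d=dict(C=n["C"],W=n["W"],fx=n["k"][0],fy=n["k"][1],cx=n["k"][2],cy=n["k"][3])
K=np.array([ray(d,*p,.006) for p in[(258,108),(393,103),(391,233),(267,238)]]);c=K.mean(0);print("plate",c,[np.linalg.norm(K[i]-K[i-1]).round(4) for i in range(4)])
e=(K[0]-K[1])+(K[3]-K[2]);y=np.degrees(np.arctan2(-e[0],e[1]));print("yaw",y)
T=Ro.from_quat(manip.sense()["tool_rot"])
for p in[(253,300),(379,300),(315,415)]:print("cube top pts in tool",T.inv().apply(ray(d,*p,.179)-manip.sense()["tcp_pos"]))
go(c[0],c[1],.016,y)
E
```

```text
plate [0.45138934 0.06026349 0.006     ] [np.float64(0.0891), np.float64(0.0888), np.float64(0.0885), np.float64(0.089)]
yaw 13.224759557132035
cube top pts in tool [ 0.02027323 -0.0192443  -0.03066729]
cube top pts in tool [ 0.02030235  0.01821969 -0.03066603]
cube top pts in tool [-0.0203395  -0.00078412 -0.03066834]
shift [0.0362 0.0075 0.1323] turn [ 0.   -0.   -2.24] t 6.35
```

step_arm(
  commands=[0.012,0.002,0.01,0,0,-1,0.03,0.006,0.03,0,0,-2.2,0.036,0.0075,0.055,0,0,-2.2,0.036,0.0075,0.08,0,0,-2.2,0.036,0.0075,0.1,0,0,-2.2,0.036,0.0075,0.115,0,0,-2.2,0.036,0.0075,0.125,0,0,-2.2,0.036,0.0075,0.13,0,0,-2.2,0.036,0.0075,0.1325,0,0,-2.2,0.036,0.0075,0.1325,0,0,-2.2],
)

```text
t: 7.35
tcp_pos: [0.4514, 0.0604, 0.016]
tool_rot: [0.993, 0.115, 0.0, 0.0]
force: [-0.3, 0.5, -1.3]
finger_gap: 0.466
gripper_force: 41.6
```

step_arm(
  commands=[0,0,0,0,0,0,0,0,0,0,0,0,0,0,0,0,0,0,0,0,0,0,0,0,0,0,0,0,0,0,0,0,0,0,0,0,0,0,0,0,0,0,0,0,0,0,0,0,0,0,0,0,0,0,0,0,0,0,0,0],
  jaw=100,
)

```text
t: 8.35
tcp_pos: [0.4511, 0.0604, 0.0158]
tool_rot: [0.993, 0.115, -0.0, -0.0]
force: [0.1, -0.1, -0.5]
finger_gap: 1.002
gripper_force: 0.0
```

step_arm(
  commands=[0,0,-0.01,0,0,0,0,0,-0.04,0,0,0,0,0,-0.07,0,0,0,0,0,-0.1,0,0,0,0,0,-0.13,0,0,0,0,0,-0.135,0,0,0,0,0,-0.135,0,0,0,0,0,-0.135,0,0,0,0,0,-0.135,0,0,0,0,0,-0.135,0,0,0],
)

```text
t: 9.35
tcp_pos: [0.4504, 0.0605, 0.1497]
tool_rot: [0.993, 0.115, -0.001, -0.0]
force: [-0.0, -0.7, -0.2]
finger_gap: 0.994
gripper_force: 0.0
```

```bash
python3 - <<'E'
from h import *
go(.559,-.196,.10,6)
E
```

```text
shift [0.0473 0.2746 0.0493] turn [-0.05  0.15  7.2 ] t 9.35
```

step_arm(
  commands=[0.004,0.02,0,0,0,1,0.01,0.06,0,0,0,2,0.018,0.105,0,0,0,4,0.026,0.15,0.01,0,0,6,0.034,0.195,0.02,0,0,7.2,0.041,0.235,0.03,0,0,7.2,0.046,0.265,0.04,0,0,7.2,0.0473,0.2746,0.049,0,0,7.2,0.0473,0.2746,0.049,0,0,7.2,0.0473,0.2746,0.049,0,0,7.2],
)

```text
t: 10.35
tcp_pos: [0.5584, -0.1944, 0.1009]
tool_rot: [0.999, 0.053, -0.002, -0.001]
force: [0.1, -0.1, 0.1]
finger_gap: 1.0
gripper_force: 0.0
```

step_arm(
  commands=[0,0,0.01,0,0,0,0,0,0.025,0,0,0,0,0,0.04,0,0,0,0,0,0.055,0,0,0,0,0,0.068,0,0,0,0,0,0.078,0,0,0,0,0,0.084,0,0,0,0,0,0.087,0,0,0,0,0,0.087,0,0,0,0,0,0.087,0,0,0],
)

```text
t: 11.35
tcp_pos: [0.5602, -0.1964, 0.0152]
tool_rot: [0.999, 0.052, 0.0, 0.0]
force: [0.5, 0.2, 0.3]
finger_gap: 1.0
gripper_force: 0.0
```

```bash
python3 - <<'E'
from h import *
go(.559,-.196,.0135,6)
E
```

```text
shift [-0.0012 -0.0005  0.0017] turn [ 0.03 -0.04 -0.01] t 11.35
```

step_arm(
  commands=[-0.001,0,0.001,0,0,0,-0.001,0,0.001,0,0,0,-0.001,0,0.001,0,0,0,-0.001,0,0.001,0,0,0,-0.001,0,0.001,0,0,0,-0.001,0,0.001,0,0,0,-0.001,0,0.001,0,0,0,-0.001,0,0.001,0,0,0,-0.001,0,0.001,0,0,0,-0.001,0,0.001,0,0,0],
  jaw=0,
  grip_force=60,
)

```text
t: 12.35
tcp_pos: [0.5591, -0.1963, 0.0142]
tool_rot: [0.999, 0.052, 0.0, 0.0]
force: [-0.7, 0.8, 5.4]
finger_gap: 0.215
gripper_force: 58.7
```

step_arm(
  commands=[0,0,0,0,0,0,0,0,-0.003,0,0,0,0,0,-0.01,0,0,0,0,0,-0.03,0,0,0,0,0,-0.055,0,0,0,0,0,-0.08,0,0,0,0,0,-0.105,0,0,0,0,0,-0.125,0,0,0,0,0,-0.135,0,0,0,0,0,-0.135,0,0,0],
)

```text
t: 13.35
tcp_pos: [0.5595, -0.1966, 0.15]
tool_rot: [0.999, 0.052, 0.001, 0.001]
force: [-0.1, 0.2, -2.3]
finger_gap: 0.216
gripper_force: 58.6
```

```bash
python3 - <<'E'
from h import *
go(.40,.049,.15,13)
E
```

```text
shift [-0.133  -0.2609 -0.0007] turn [ 0.1  -0.12 -7.  ] t 13.35
```

step_arm(
  commands=[-0.008,-0.015,0,0,0,-1,-0.025,-0.045,0,0,0,-2,-0.045,-0.085,0,0,0,-3,-0.065,-0.125,0,0,0,-4,-0.085,-0.165,0,0,0,-5,-0.105,-0.205,0,0,0,-6,-0.12,-0.237,0,0,0,-7,-0.13,-0.255,0,0,0,-7,-0.133,-0.261,0,0,0,-7,-0.133,-0.261,0,0,0,-7],
)

```text
t: 14.35
tcp_pos: [0.3988, 0.0499, 0.1483]
tool_rot: [0.993, 0.114, -0.001, -0.0]
force: [-0.5, 0.1, -3.6]
finger_gap: 0.213
gripper_force: 58.9
```

```bash
python3 - <<'E'
from h import *
d=cam("wrist");cv2.imwrite("pics/w3.png",d["pixels"]);s=manip.sense();print(s["tcp_pos"],s["tool_rot"])
np.savez("w3.npz",C=d["C"],W=d["W"],k=[d["fx"],d["fy"],d["cx"],d["cy"]])
E
```

```text
[0.40010294 0.0491398  0.14853394] [9.93537085e-01 1.13507440e-01 2.73693929e-04 2.16233946e-04]
```

View pics/w3.png

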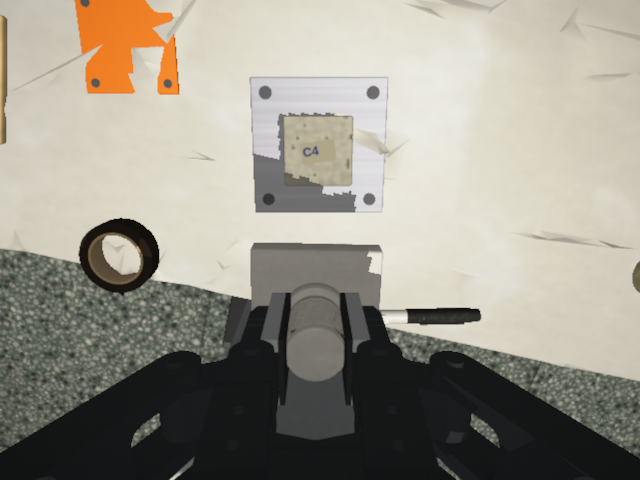

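The cube stands mid-plate, with top corners at (284,116), (352,115), (352,185) and (285,185). The head is held straight, its far base edge at row 244 spanning columns 252–381.

```bash
python3 - <<'E'
from h import *
n=np.load("w3.npz");d=dict(C=n["C"],W=n["W"],fx=n["k"][0],fy=n["k"][1],cx=n["k"][2],cy=n["k"][3])
K=np.array([ray(d,*p,.046) for p in[(284,116),(352,115),(352,185),(285,185)]]);c=K.mean(0);print("cube",c,[np.linalg.norm(K[i]-K[i-1]).round(4) for i in range(4)])
s=manip.sense();T=Ro.from_quat(s["tool_rot"])
for p in[(252,245),(381,246)]:print("head edge in tool",T.inv().apply(ray(d,*p,s["tcp_pos"][2]-.004)-s["tcp_pos"]))
go(c[0],c[1],.061,13.2)
E
```

```text
cube [0.45156884 0.06117538 0.046     ] [np.float64(0.0394), np.float64(0.0387), np.float64(0.04), np.float64(0.0399)]
head edge in tool [ 0.02572823 -0.02537827  0.00400025]
head edge in tool [0.02542883 0.02271361 0.00402375]
shift [ 0.0528 -0.0002  0.0876] turn [ 0.03 -0.03 -0.16] t 14.4
```

step_arm(
  commands=[0.015,0,0,0,0,0,0.035,0,0.005,0,0,0,0.048,0.0005,0.015,0,0,0,0.0525,0.0007,0.035,0,0,0,0.0525,0.0007,0.055,0,0,0,0.0525,0.0007,0.07,0,0,0,0.0525,0.0007,0.08,0,0,0,0.0525,0.0007,0.085,0,0,0,0.0525,0.0007,0.0875,0,0,0,0.0525,0.0007,0.0878,0,0,0],
)

```text
t: 15.4
tcp_pos: [0.4512, 0.0603, 0.0611]
tool_rot: [0.994, 0.113, 0.0, 0.0]
force: [0.1, -0.3, -2.4]
finger_gap: 0.211
gripper_force: 58.9
```

step_arm(
  commands=[0,0,0,0,0,0,0,0,0,0,0,0,0,0,0,0,0,0,0,0,0,0,0,0,0,0,0,0,0,0,0,0,0,0,0,0,0,0,0,0,0,0,0,0,0,0,0,0,0,0,0,0,0,0,0,0,0,0,0,0],
  jaw=80,
)

```text
t: 16.4
tcp_pos: [0.4507, 0.0606, 0.061]
tool_rot: [0.994, 0.113, -0.0, -0.0]
force: [-0.0, 0.1, 0.4]
finger_gap: 0.797
gripper_force: 0.0
```

step_arm(
  commands=[0,0,-0.01,0,0,0,0,0,-0.03,0,0,0,0,0,-0.05,0,0,0,0,0,-0.07,0,0,0,0,0,-0.09,0,0,0,0,0,-0.1,0,0,0,0,0,-0.11,0,0,0,0,0,-0.11,0,0,0,0,0,-0.11,0,0,0,0,0,-0.11,0,0,0],
)

```text
t: 17.4
tcp_pos: [0.4501, 0.0606, 0.1703]
tool_rot: [0.994, 0.113, -0.001, -0.0]
force: [-0.6, -0.3, -0.0]
finger_gap: 0.796
gripper_force: 0.0
```

```bash
python3 - <<'E'
from h import *
d=cam("wrist");cv2.imwrite("pics/w4.png",d["pixels"])
go(.418,-.25,.16,103)
E
```

```text
shift [-0.1011  0.2954  0.0102] turn [-1.100e-01  5.000e-02 -9.001e+01] t 17.45
```

View pics/w4.png

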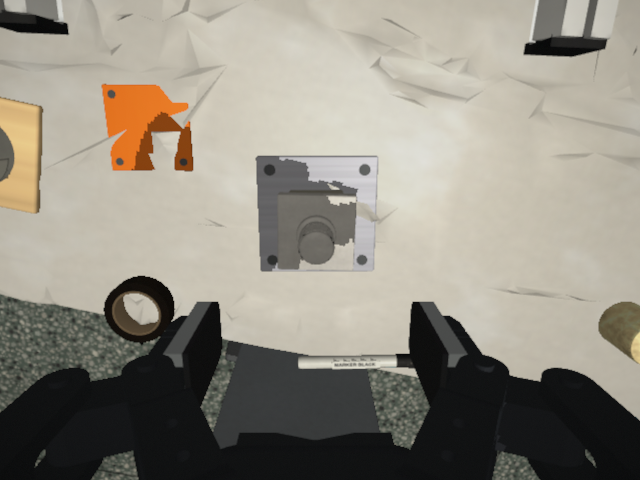

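The head stands stud-up on the cube in the middle of the plate (stud top at about (316,240)). Next comes the weight.

step_arm(
  commands=[-0.005,0.015,0,0,0,-8,-0.015,0.045,0,0,0,-16,-0.03,0.08,0,0,0,-24,-0.04,0.12,0,0,0,-32,-0.055,0.16,0,0,0,-40,-0.068,0.2,0,0,0,-48,-0.08,0.24,0,0,0,-56,-0.09,0.27,0,0,0,-64,-0.1,0.29,0,0,0,-72,-0.101,0.295,0.005,0,0,-80],
  jaw=100,
)

```text
t: 18.45
tcp_pos: [0.4186, -0.2528, 0.1657]
tool_rot: [0.687, 0.726, -0.0, 0.001]
force: [-0.9, 0.9, -0.4]
finger_gap: 1.0
gripper_force: 0.0
```

step_arm(
  commands=[0,0,0,0,0,-6,0,0,0,0,0,-10,0,0,0,0,0,-10,0,0,0,0,0,-10,0,0,0,0,0,-10,0,0,0,0,0,-10,0,0,0,0,0,-10,0,0,0,0,0,-10,0,0,0,0,0,-10,0,0,0,0,0,-10],
)

```text
t: 19.45
tcp_pos: [0.4187, -0.2496, 0.1661]
tool_rot: [0.623, 0.783, -0.0, 0.0]
force: [0.3, 0.0, -0.7]
finger_gap: 0.993
gripper_force: 0.0
```

```bash
python3 - <<'E'
from h import *
d=cam("wrist");cv2.imwrite("pics/w5.png",d["pixels"]);s=manip.sense();print(s["tcp_pos"],s["tool_rot"])
for X in [(.418,-.205,.042),(.418,-.205,.057)]:print(proj(d,X))
np.savez("w5.npz",C=d["C"],W=d["W"],k=[d["fx"],d["fy"],d["cx"],d["cy"]])
E
```

```text
[ 0.41864318 -0.24960197  0.1660623 ] [ 6.22520178e-01  7.82603747e-01 -1.63463627e-05  5.05647991e-05]
[328.42166302 165.71169198]
[329.19922182 168.36664403]
```

View pics/w5.png

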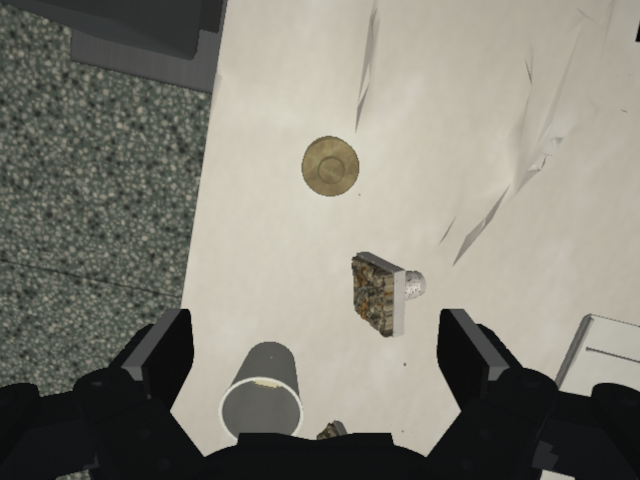

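The weight's top is at (330,166) and its knob at (331,168). Torn head 1 at (375,295) is well clear.

```bash
python3 - <<'E'
from h import *
n=np.load("w5.npz");d=dict(C=n["C"],W=n["W"],fx=n["k"][0],fy=n["k"][1],cx=n["k"][2],cy=n["k"][3])
c=ray(d,330.5,166.5,.042);print(c,ray(d,331,168.5,.057),np.linalg.norm(ray(d,302,166,.042)-ray(d,359,166,.042)))
go(c[0],c[1],.009,103)
E
```

```text
[ 0.41941453 -0.20518576  0.042     ] [ 0.41908139 -0.20483193  0.057     ] 0.03650939001290275
shift [0.0431 0.0107 0.1571] turn [ 0.    0.01 -0.  ] t 19.5
```

step_arm(
  commands=[0.015,0.004,0.01,0,0,0,0.035,0.009,0.025,0,0,0,0.043,0.0107,0.05,0,0,0,0.043,0.0107,0.08,0,0,0,0.043,0.0107,0.105,0,0,0,0.043,0.0107,0.125,0,0,0,0.043,0.0107,0.142,0,0,0,0.043,0.0107,0.152,0,0,0,0.043,0.0107,0.157,0,0,0,0.043,0.0107,0.157,0,0,0],
)

```text
t: 20.5
tcp_pos: [0.4193, -0.2053, 0.0088]
tool_rot: [0.623, 0.783, 0.0, -0.0]
force: [-1.0, 0.0, 0.5]
finger_gap: 1.0
gripper_force: 0.0
```

step_arm(
  commands=[0,0,0,0,0,0,0,0,0,0,0,0,0,0,0,0,0,0,0,0,0,0,0,0,0,0,0,0,0,0,0,0,0,0,0,0,0,0,0,0,0,0,0,0,0,0,0,0,0,0,0,0,0,0,0,0,0,0,0,0],
  jaw=0,
  grip_force=70,
)

```text
t: 21.5
tcp_pos: [0.4193, -0.2054, 0.01]
tool_rot: [0.622, 0.783, -0.0, 0.0]
force: [-1.2, -1.0, 7.6]
finger_gap: 0.402
gripper_force: 69.3
```

step_arm(
  commands=[0,0,-0.003,0,0,0,0,0,-0.01,0,0,0,0,0,-0.02,0,0,0,0,0,-0.03,0,0,0,0,0,-0.04,0,0,0,0,0,-0.05,0,0,0,0,0,-0.055,0,0,0,0,0,-0.06,0,0,0,0,0,-0.06,0,0,0,0,0,-0.06,0,0,0],
)

```text
t: 22.5
tcp_pos: [0.4193, -0.2052, 0.069]
tool_rot: [0.623, 0.783, 0.0, -0.0]
force: [0.2, -0.2, -4.8]
finger_gap: 0.406
gripper_force: 70.3
```

```bash
python3 - <<'E'
from h import *
a=np.radians(13.2);p=np.array([.4514,.0603])+.0895*np.array([np.sin(a),-np.cos(a)]);print(p)
go(p[0],p[1],.0105,103.2)
E
```

```text
[ 0.4718374  -0.02683531]
shift [0.162  0.0913 0.0585] turn [-0.01 -0.01 -0.2 ] t 22.5
```

step_arm(
  commands=[0.01,0.006,0,0,0,0,0.03,0.017,0,0,0,0,0.055,0.031,0,0,0,0,0.08,0.045,0,0,0,0,0.105,0.059,0,0,0,0,0.13,0.073,0,0,0,0,0.148,0.083,0,0,0,0,0.158,0.089,0,0,0,0,0.162,0.0913,0,0,0,0,0.162,0.0913,0.005,0,0,0],
)

```text
t: 23.5
tcp_pos: [0.4724, -0.0267, 0.0641]
tool_rot: [0.622, 0.783, 0.0, 0.001]
force: [0.0, 0.2, -6.2]
finger_gap: 0.402
gripper_force: 70.4
```

step_arm(
  commands=[0,0,0.005,0,0,0,0,0,0.015,0,0,0,0,0,0.025,0,0,0,0,0,0.034,0,0,0,0,0,0.042,0,0,0,0,0,0.047,0,0,0,0,0,0.051,0,0,0,0,0,0.053,0,0,0,0,0,0.0535,0,0,0,0,0,0.0535,0,0,0],
)

```text
t: 24.5
tcp_pos: [0.4721, -0.0269, 0.0107]
tool_rot: [0.622, 0.783, 0.0, 0.0]
force: [0.4, 0.4, -4.9]
finger_gap: 0.402
gripper_force: 70.4
```

step_arm(
  commands=[0,0,0,0,0,0,0,0,0,0,0,0,0,0,0,0,0,0,0,0,0,0,0,0,0,0,0,0,0,0,0,0,0,0,0,0,0,0,0,0,0,0,0,0,0,0,0,0,0,0,0,0,0,0,0,0,0,0,0,0],
  jaw=100,
)

```text
t: 25.5
tcp_pos: [0.4719, -0.0269, 0.0105]
tool_rot: [0.622, 0.783, -0.0, -0.0]
force: [0.2, -0.7, 0.3]
finger_gap: 0.995
gripper_force: 0.0
```

step_arm(
  commands=[0,0,-0.01,0,0,0,0,0,-0.04,0,0,0,0,0,-0.07,0,0,0,0,0,-0.1,0,0,0,0,0,-0.13,0,0,0,0,0,-0.15,0,0,0,0,0,-0.155,0,0,0,0,0,-0.155,0,0,0,0,0,-0.155,0,0,0,0,0,-0.155,0,0,0],
)

```text
t: 26.5
tcp_pos: [0.471, -0.0267, 0.1644]
tool_rot: [0.623, 0.783, -0.001, -0.001]
force: [0.5, 0.5, 0.3]
finger_gap: 1.001
gripper_force: 0.0
```

```bash
python3 - <<'E'
from h import *
d=cam("wrist");cv2.imwrite("pics/w6.png",d["pixels"])
print("weight exp",proj(d,(.4718,-.0268,.042)),proj(d,(.4514,.0603,.088)))
go(.41,-.38,.165,92)
E
```

```text
weight exp [315.38292101 232.85174035] [314.84722103  84.00216482]
shift [-0.3305 -0.139  -0.0008] turn [-0.15 -0.07 11.  ] t 26.55
```

View pics/w6.png

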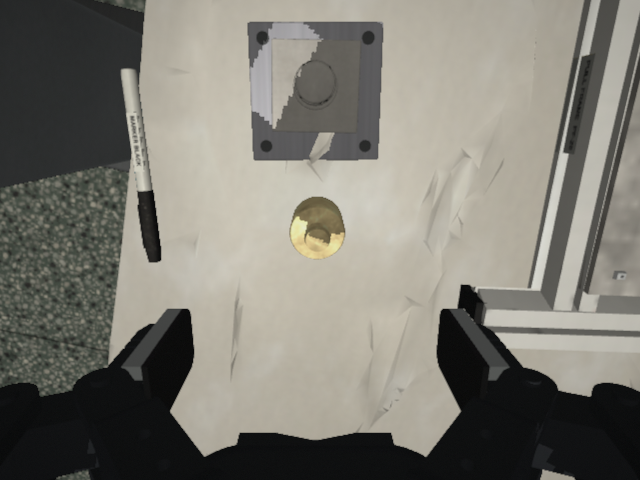

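The weight stands at (317,230) straight out from the plate's edge, and the head is centred on the cube at (316,83). Next I'll fetch the cup.

step_arm(
  commands=[-0.015,-0.006,0,0,0,1,-0.05,-0.02,0,0,0,3,-0.09,-0.038,0,0,0,5,-0.13,-0.055,0,0,0,7,-0.175,-0.074,0,0,0,9,-0.22,-0.092,0,0,0,11,-0.26,-0.11,0,0,0,11.5,-0.3,-0.126,0,0,0,11.5,-0.325,-0.137,0,0,0,11.5,-0.3305,-0.139,0,0,0,11.5],
)

```text
t: 27.55
tcp_pos: [0.4101, -0.3838, 0.1644]
tool_rot: [0.699, 0.715, -0.0, 0.0]
force: [-0.1, -0.3, -0.4]
finger_gap: 0.999
gripper_force: 0.0
```

```bash
python3 - <<'E'
from h import *
go(.4103,-.3808,.026,91.5)
E
```

```text
shift [0.0031 0.0003 0.1384] turn [-0.01  0.04 -0.21] t 27.55
```

step_arm(
  commands=[0,0,0.01,0,0,0,0,0,0.03,0,0,0,0,0,0.05,0,0,0,0,0,0.065,0,0,0,0,0,0.075,0,0,0,0,0,0.08,0,0,0,0,0,0.08,0,0,0,0,0,0.08,0,0,0,0,0,0.08,0,0,0,0,0,0.08,0,0,0],
)

```text
t: 28.55
tcp_pos: [0.4111, -0.3806, 0.0862]
tool_rot: [0.698, 0.716, -0.0, 0.001]
force: [-0.5, -0.9, -0.2]
finger_gap: 1.0
gripper_force: 0.0
```

```bash
python3 - <<'E'
from h import *
go(.4103,-.3808,.026,91.5)
E
```

```text
shift [-0.0001 -0.0008  0.0602] turn [ 0.05  0.07 -0.  ] t 28.55
```

step_arm(
  commands=[0,0,0.008,0,0,0,0,-0.0008,0.018,0,0,0,0,-0.0008,0.028,0,0,0,0,-0.0008,0.038,0,0,0,0,-0.0008,0.047,0,0,0,0,-0.0008,0.054,0,0,0,0,-0.0008,0.058,0,0,0,0,-0.0008,0.06,0,0,0,0,-0.0008,0.06,0,0,0,0,-0.0008,0.06,0,0,0],
)

```text
t: 29.55
tcp_pos: [0.4102, -0.3804, 0.0258]
tool_rot: [0.698, 0.716, -0.0, 0.0]
force: [-0.5, 0.1, 0.1]
finger_gap: 0.999
gripper_force: 0.0
```

step_arm(
  commands=[0,0,0,0,0,0,0,0,0,0,0,0,0,0,0,0,0,0,0,0,0,0,0,0,0,0,0,0,0,0,0,0,0,0,0,0,0,0,0,0,0,0,0,0,0,0,0,0,0,0,0,0,0,0,0,0,0,0,0,0],
  jaw=0,
  grip_force=20,
)

```text
t: 30.55
tcp_pos: [0.4101, -0.3804, 0.0262]
tool_rot: [0.698, 0.716, -0.0, 0.0]
force: [-1.3, 0.5, 6.0]
finger_gap: 0.675
gripper_force: 21.0
```

step_arm(
  commands=[0,0,-0.005,0,0,0,0,0,-0.02,0,0,0,0,0,-0.04,0,0,0,0,0,-0.065,0,0,0,0,0,-0.09,0,0,0,0,0,-0.115,0,0,0,0,0,-0.14,0,0,0,0,0,-0.155,0,0,0,0,0,-0.16,0,0,0,0,0,-0.16,0,0,0],
)

```text
t: 31.55
tcp_pos: [0.4101, -0.3804, 0.186]
tool_rot: [0.698, 0.716, -0.0, 0.001]
force: [-0.2, -0.6, -0.2]
finger_gap: 0.676
gripper_force: 21.6
```

```bash
python3 - <<'E'
from h import *
d=cam("wrist");cv2.imwrite("pics/w7.png",d["pixels"])
# tubs from top view by colour
t=cam("top");im=t["pixels"];hsv=cv2.cvtColor(im,cv2.COLOR_BGR2HSV)
for n,lo,hi,z in[("red",(0,150,60),(8,255,255),.078),("red2",(172,150,60),(180,255,255),.078),("blue",(105,120,40),(130,255,255),.068)]:
    m=cv2.inRange(hsv,lo,hi);m[:230]=0;m[290:]=0;m[:,260:]=0;m[:,:155]=0
    yx=np.argwhere(m)
    if len(yx)>40:
        b=cv2.minEnclosingCircle(yx[:,::-1].astype(np.float32));print(n,len(yx),b,ray(t,*b[0],z))
go(.44,.32,.187,91)
E
```

```text
red 300 ((169.0, 253.5), 10.012592315673828) [0.44065885 0.50650109 0.078     ]
blue 99 ((229.43333435058594, 253.5), 7.5832695960998535) [0.44460229 0.30778845 0.068     ]
shift [ 0.6986  0.0487 -0.0013] turn [-0.06 -0.09  0.5 ] t 31.65
```

View pics/w7.png

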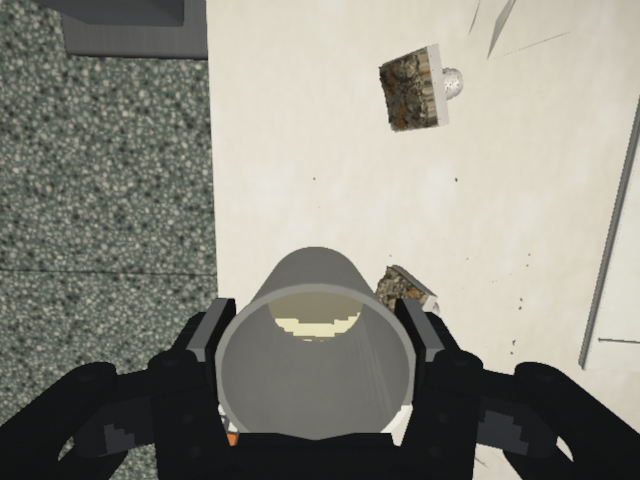

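The cup is held upright between the pads, with its rim centred at (316,362). I'll carry it to the board at height.

step_arm(
  commands=[0.01,0.001,0,0,0,0,0.035,0.003,0,0,0,0,0.07,0.005,0,0,0,0,0.11,0.008,0,0,0,0,0.15,0.011,0,0,0,0,0.19,0.014,0,0,0,0,0.23,0.017,0,0,0,0,0.27,0.02,0,0,0,0,0.31,0.023,0,0,0,0,0.35,0.026,0,0,0,0.5],
)

```text
t: 32.65
tcp_pos: [0.4257, -0.0274, 0.1848]
tool_rot: [0.701, 0.713, -0.0, -0.001]
force: [0.7, 0.0, -0.1]
finger_gap: 0.676
gripper_force: 21.6
```

step_arm(
  commands=[0.04,0.003,0,0,0,0,0.08,0.006,0,0,0,0,0.12,0.009,0,0,0,0,0.16,0.012,0,0,0,0,0.2,0.015,0,0,0,0,0.24,0.018,0,0,0,0,0.28,0.02,0,0,0,0,0.315,0.022,0,0,0,0,0.34,0.023,0,0,0,0,0.348,0.023,0,0,0,0],
)

```text
t: 33.65
tcp_pos: [0.4425, 0.3211, 0.1845]
tool_rot: [0.7, 0.714, -0.0, -0.0]
force: [0.7, 0.1, -0.7]
finger_gap: 0.677
gripper_force: 21.6
```

```bash
python3 - <<'E'
from h import *
d=cam("wrist");cv2.imwrite("pics/w8.png",d["pixels"]);s=manip.sense();print(s["tcp_pos"],s["tool_rot"],s["finger_gap"])
print([proj(d,X).round() for X in[(.4407,.5063,.078),(.4435,.3065,.068),(.444,.407,.008)]])
np.savez("w8.npz",C=d["C"],W=d["W"],k=[d["fx"],d["fy"],d["cx"],d["cy"]])
E
```

```text
[0.44257759 0.320855   0.184595  ] [ 6.99921625e-01  7.14219317e-01 -4.28231313e-04 -5.50568070e-04] 0.6752279906951538
[array([ 318., -114.]), array([315., 256.]), array([319., 100.])]
```

View pics/w8.png

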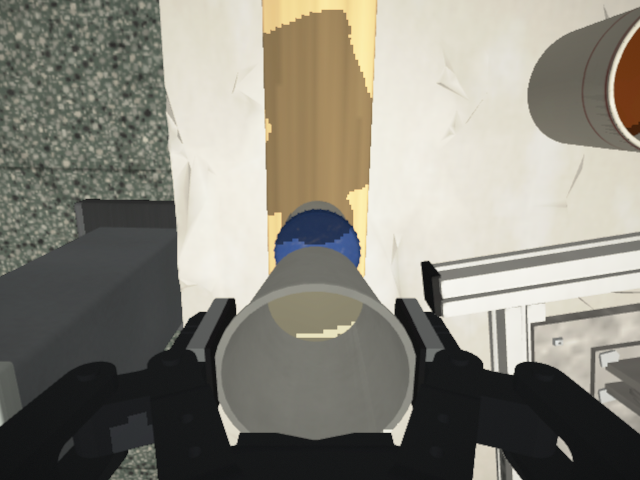

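The board's edges at row 100 are at 264 and 373, giving a centre of 319 as predicted. The blue lid is centred at about (318,252), so the midpoint is about (0.4435, 0.408).

```bash
python3 - <<'E'
from h import *
go(.4435,.408,.0347,91)
E
```

```text
shift [0.0871 0.0029 0.1499] turn [-0.08 -0.01  0.16] t 33.7
```

step_arm(
  commands=[0.01,0,0,0,0,0,0.025,0.001,0,0,0,0,0.045,0.002,0,0,0,0,0.065,0.003,0.005,0,0,0,0.08,0.003,0.015,0,0,0,0.087,0.003,0.03,0,0,0,0.087,0.003,0.045,0,0,0,0.087,0.003,0.06,0,0,0,0.087,0.003,0.07,0,0,0,0.087,0.003,0.075,0,0,0],
)

```text
t: 34.7
tcp_pos: [0.4444, 0.4048, 0.1086]
tool_rot: [0.701, 0.713, -0.002, -0.0]
force: [-1.1, 0.3, -0.8]
finger_gap: 0.674
gripper_force: 21.6
```

step_arm(
  commands=[0,0,0.01,0,0,0,0,0,0.022,0,0,0,0,0,0.035,0,0,0,0,0,0.047,0,0,0,0,0,0.058,0,0,0,0,0,0.066,0,0,0,0,0,0.071,0,0,0,0,0,0.0735,0,0,0,0,0,0.0748,0,0,0,0,0,0.0748,0,0,0],
)

```text
t: 35.7
tcp_pos: [0.4454, 0.4058, 0.0359]
tool_rot: [0.701, 0.713, 0.0, 0.0]
force: [0.6, 0.7, -0.1]
finger_gap: 0.674
gripper_force: 21.6
```

step_arm(
  commands=[0,0,0,0,0,0,0,0,0,0,0,0,0,0,0,0,0,0,0,0,0,0,0,0,0,0,0,0,0,0,0,0,0,0,0,0,0,0,0,0,0,0,0,0,0,0,0,0,0,0,0,0,0,0,0,0,0,0,0,0],
  jaw=100,
)

```text
t: 36.7
tcp_pos: [0.4453, 0.4057, 0.0357]
tool_rot: [0.701, 0.713, -0.0, -0.0]
force: [1.4, -0.2, 0.2]
finger_gap: 1.0
gripper_force: 0.0
```

step_arm(
  commands=[0,0,-0.01,0,0,0,0,0,-0.03,0,0,0,0,0,-0.06,0,0,0,0,0,-0.09,0,0,0,0,0,-0.12,0,0,0,0,0,-0.15,0,0,0,0,0,-0.17,0,0,0,0,0,-0.18,0,0,0,0,0,-0.18,0,0,0,0,0,-0.18,0,0,0],
)

```text
t: 37.7
tcp_pos: [0.4447, 0.4054, 0.2151]
tool_rot: [0.701, 0.713, -0.001, -0.0]
force: [0.7, 0.2, -0.1]
finger_gap: 1.003
gripper_force: 0.0
```

```bash
python3 - <<'E'
from h import *
d=cam("wrist");cv2.imwrite("pics/w9.png",d["pixels"]);s=manip.sense();print(s["tcp_pos"],s["t"])
print([proj(d,X).round() for X in[(.4407,.5063,.078),(.4435,.308,.068),(.4435,.408,.072)]])
t=cam("top")["pixels"];cv2.imwrite("pics/t2.png",cv2.resize(t[205:295,150:480],None,fx=2.4,fy=2.4,interpolation=cv2.INTER_CUBIC))
E
```

```text
[0.44441869 0.40518284 0.21447769] 37.75
[array([311.,  72.]), array([311., 343.]), array([313., 221.])]
```

View pics/w9.png

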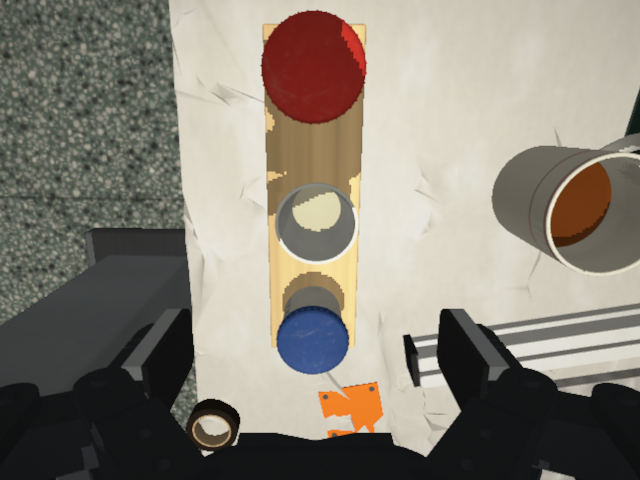

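View pics/t2.png

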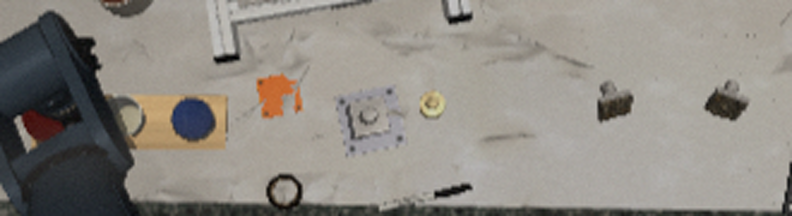

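The cup rim at (316,222) sits between the red lid (314,67) and blue lid (313,340), within a few millimetres of the midpoint. The top view shows the plate stack, the weight and both torn heads in place.

```bash
python3 -c "
from station import manip
print(manip.sign_off())"
```

```text
the job is handed in; nothing more can be done
None
```

The bond test is set out and handed in at about 38 s of the 128 s allowed. The last camera views showed the cube, head, weight and cup in place within a few millimetres, and the tubs and torn heads where they were. The sign-off gave no verdict.

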